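Put the seasoning corner back in order after washing the spice pots

ROBOT

A 7-joint arm with a two-finger parallel gripper is mounted at the origin on a cart in front of the work surface, level with it; the furniture and walls round the work are solid. World frame = base frame: x ahead of the robot, y to its left, z up, the work surface at z = 0. Lengths are in m, angles in rad, forces in N, time in s.
With the tool pointing down it reaches from about 0.4 to 0.9 m from the base axis. Payload 5.6 kg.
Tool frame: the origin (TCP) lies midway between the tips of the shut fingers; the grasp point (between the pads) lies 19 mm behind it; z points along the fingers, y is the line along which they close (so a half turn about z gives the same grasp; the last joint's range is limited). The gripper opens to 92 mm and grips with 3 to 60 N. Pads are 20 mm wide; open, the fingers measure 128 mm over their backs; the gripper's body (75 mm by 189 mm) begins 69 mm behind the grasp point.
Start: joints at [1.251, 0.468, -0.012, 1.603, 0.006, 1.071, -0.056], TCP at [0.178, -0.625, 0.215] pointing down, gripper open.
Joint ranges: [-2.53, 2.53], [-0.31, 2.02], [-1.57, 1.55], [0.28, 2.44], [-1.29, 4.43], [0.15, 1.84], [-2.92, 2.92]. Speed limits (rad/s): [2.57, 2.57, 3.14, 3.14, 3.14, 3.14, 3.14].

INTERFACE

Orientations are given as a 3x3 rotation matrix whose columns are the frame's x, y, z axes.
In Python, from station import env, effector, solver, viewer, workorder, search_frame, tip_of gives the robot as it stands. Calls block until the motion is done:
- env.reach(position, orientation): joint-space move of the TCP to a pose.
- env.movel(position, frame=None, rate=0.15): straight line of the TCP; frame=None keeps the orientation; rate is the mean speed in m/s.
- env.goto_joints(angles): joint-space move.
- effector.release() and effector.grasp(squeeze=None): open the fingers fully, or close them until they stop; squeeze is the grip in N (None keeps the last).
- env.pause(seconds).
- solver.inverse_kinematics(position, orientation): joint angles nearest the present ones, or None.
- env.sense(): the state.
- viewer.read_camera(name): name is "scene" or "top" or "wrist"; returns (picture, depth): 400x640x3 uint8, red, green, blue; 400x640 float32, m along the optical axis (not along the pixel's ray), 0 where there is no reading.
- viewer.camera_info(name): a dict with "intrinsics" (3x3 intrinsics, pixels), "eye" and "rotation" of the camera in the world; the wrist camera has in their place "T_tool_cam" (4x4, takes a point from camera to tool coordinates, whose origin is the TCP and whose axes are the flange's). Camera axes: x right, y up, looking along -z (the intrinsics and any distortion apply to the point x, -y, -z); pixel columns grow to the right and rows downward; lengths in m; the calibration is good to about 2 mm. A picture is of the moment at which its call begins: read the wrist's pose just before it. camera_info takes no time and is no camera call.
A pose or a line that the arm cannot do raises env.PlanningError and nothing moves.
- workorder.finish_job(): hands the job in; it is judged then, once.
Trained networks look in the newest picture that a camera, given by its name, has taken for a name from the list of things; names that differ only in an ending like _2 or _b are one class to them, and where a whole thing is asked for, a point or a joint stands for the part that bears it (a point fixed in the world has none). Each returns a list of dicts, best first, with "score" (0 to 1); they miss things now and then, are a little off and sometimes report something else, mostly with a low value. They report only what shows in the picture. A call takes as long as a camera call.
- search_frame(camera, name): "at" ([x, y, z] in m, in world coordinates, good to about 4 mm: the middle of the surface that is visible of it).
- tip_of(camera, name): "at" ([x, y, z] in m, in world coordinates, good to about 4 mm: a listed point, or the origin of a listed thing).
The state is a dict: "t": time; "joint_positions": joint angles; "joint_velocities": joint speeds; "tau": joint torques, N m; "ee_pos": TCP position; "tcp_rot": TCP orientation; "wrist_force": force on the tool from outside, world axes, zero at the start; "moment": the same for the moment, N m; "gripper_width": finger opening in m; "grasp_force": force on a finger pad.
Only numpy, scipy, OpenCV 4.12 (cv2) and the standard library are available. Lean on these libraries where they do the work, as an engineer would, in place of code of your own. Each camera call takes 0.05 s, during which the arm holds its last target. There are 200 camera calls.

TASK

The square steel spice pots have been washed and left on the lazy Susan: hang every one of them back on the front of the two-bar rail, slipping the C-shaped clip on its back over the upper bar and letting it down so that the clip's lip is hooked behind the bar and the pot hangs upright, resting against the lower bar. Stand each red-capped spice jar from the worktop upright in a hanging pot, right down on its floor, one jar to a pot. The little corked vinegar bottle goes back on the lazy Susan, upright and well inside its rim. Leave the mug, lemon, pepper mill and glass where they are.

Things in the scene. Friction and masses are not known exactly. Their poses are not given: they have to be found in the camera images.
- pot_a: Square open steel pot for a spice jar, 60 x 60 mm outside, 55 x 55 inside, 72 mm tall, floor 2.5 mm, 0.13-0.21 kg, upright on the lazy Susan at the start. Up to three alike; None if absent. Origin: centre of underside, z up, +x towards its back, where the C-clip is. Grip from above across its plain sides (along y)
- pot_b: Square open steel pot for a spice jar, 60 x 60 mm outside, 55 x 55 inside, 72 mm tall, floor 2.5 mm, 0.13-0.21 kg, upright on the lazy Susan at the start. Up to three alike; None if absent. Origin: centre of underside, z up, +x towards its back, where the C-clip is. Grip from above across its plain sides (along y)
- pot_c: Square open steel pot for a spice jar, 60 x 60 mm outside, 55 x 55 inside, 72 mm tall, floor 2.5 mm, 0.13-0.21 kg, upright on the lazy Susan at the start. Up to three alike; None if absent. Origin: centre of underside, z up, +x towards its back, where the C-clip is. Grip from above across its plain sides (along y)
- clip_a (a point): Middle of the gap of that pot's dark steel C-clip (32 mm wide in y), at x 50, z 49.5 mm of the pot; same axes. Gap 19 mm high (pot z 40-59), facing +x. Room inside: x 30 (pot's back) to 50, z 40-68. Upper arm z 68-72 ends in a lip x 50-54 hanging to z 59; lower arm z 36-40 to x 50, then a lead-in bent down to x 56. None if absent
- clip_b (a point): Middle of the gap of that pot's dark steel C-clip (32 mm wide in y), at x 50, z 49.5 mm of the pot; same axes. Gap 19 mm high (pot z 40-59), facing +x. Room inside: x 30 (pot's back) to 50, z 40-68. Upper arm z 68-72 ends in a lip x 50-54 hanging to z 59; lower arm z 36-40 to x 50, then a lead-in bent down to x 56. None if absent
- clip_c (a point): Middle of the gap of that pot's dark steel C-clip (32 mm wide in y), at x 50, z 49.5 mm of the pot; same axes. Gap 19 mm high (pot z 40-59), facing +x. Room inside: x 30 (pot's back) to 50, z 40-68. Upper arm z 68-72 ends in a lip x 50-54 hanging to z 59; lower arm z 36-40 to x 50, then a lead-in bent down to x 56. None if absent
- jar_a: Spice jar with red cap, glass 42 mm and cap 45 mm in diameter, 106 mm tall (cap from 85 mm up), 0.09-0.14 kg, upright on the worktop at the start. Two alike. Origin: centre of underside, z up
- jar_b: Spice jar with red cap, glass 42 mm and cap 45 mm in diameter, 106 mm tall (cap from 85 mm up), 0.09-0.14 kg, upright on the worktop at the start. Two alike. Origin: centre of underside, z up
- vinegar: Little clear glass vinegar bottle with a cork, body 46 mm in diameter, 128 mm tall with the cork, 0.25 kg; its straight sides can be gripped up to about 75 mm. Upright on the worktop in one row with the jars at the start. Origin: centre of underside, z up
- bar_mid (a point): Middle of the axis of the upper bar (12 mm thick, 150 mm above the worktop) of a fixed countertop rail; y along the bar, +x away from the front, z up. Pots hang on the -x side with axes parallel to these: passing the gap over the bar, a pot's origin is 50 mm below this axis; hung, about 65 mm below and 36-44 mm in front, leaning about 0.07 rad. Posts 12 mm thick with 18 mm balls at y = +-190 mm
- bar_low (a point): Middle of the axis of the rail's lower bar (10 mm thick), same axes as bar_mid, 58 mm below the upper bar's axis and 5 mm nearer the front; the hung pots' backs rest on it. The rail's wooden foot is 430 mm long, 18 mm high, 85 mm deep (x -48 to +38 mm from the upper bar)
- susan_top (a point): Centre of the floor of the lazy Susan, a round wooden tray 244 mm across whose floor, this point, is 30 mm above the worktop, with a rim 5 mm thick and 14 mm high round it; it spins freely and without end on its bearing at the lightest touch. Its place is fixed during a run
- breakfast_mug: white mug, 95 mm round, 126 mm over the handle, 58 mm tall, loose bystander on the worktop near the front edge; leave alone
- stray_lemon: lemon, 71 x 53 x 51 mm, loose bystander near the front edge before the rail; leave alone
- mill: wooden pepper mill, 58 mm in diameter, 170 mm tall, loose bystander behind the rail to the left; leave alone
- dry_glass: clear tumbler upside down, 81 mm in diameter, 91 mm tall, loose bystander beside the toaster; leave alone

How it is judged:
At the end, for the whole second after the job is handed in: pots hang still on the rail's front, origin 58-71 mm below, 25-55 mm before the upper bar's axis, within 175 mm of its middle, upright to 0.17 rad, square to 0.25; jars rest in pots, foot within 16 mm of centre, 10 mm of underside, lean < 0.3; bottle upright on the tray, 85 mm from centre or less (x of pot_a in the frame of bar_mid between -0.055 and -0.025 m and y of pot_a in the frame of bar_mid between -0.175 and 0.175 m and z of pot_a in the frame of bar_mid between -0.071 and -0.058 m and angle between each of pot_a, pot_b, pot_c's own z axis and vertical below 0.17 rad and angle between the x axis of each of pot_a, pot_b, pot_c and the x axis of bar_mid, either way round below 0.25 rad and linear speed of each of pot_a, pot_b, pot_c, jar_a, jar_b, vinegar below 0.03 m/s and x of pot_b in the frame of bar_mid between -0.055 and -0.025 m and y of pot_b in the frame of bar_mid between -0.175 and 0.175 m and z of pot_b in the frame of bar_mid between -0.071 and -0.058 m and x of pot_c in the frame of bar_mid between -0.055 and -0.025 m and y of pot_c in the frame of bar_mid between -0.175 and 0.175 m and z of pot_c in the frame of bar_mid between -0.071 and -0.058 m and ((horizontal distance between jar_a and pot_a below 0.016 m and z of jar_a in the frame of pot_a between -0.002 and 0.01 m) or (horizontal distance between jar_a and pot_b below 0.016 m and z of jar_a in the frame of pot_b between -0.002 and 0.01 m) or (horizontal distance between jar_a and pot_c below 0.016 m and z of jar_a in the frame of pot_c between -0.002 and 0.01 m)) and angle between each of jar_a, jar_b's own z axis and vertical below 0.3 rad and ((horizontal distance between jar_b and pot_a below 0.016 m and z of jar_b in the frame of pot_a between -0.002 and 0.01 m) or (horizontal distance between jar_b and pot_b below 0.016 m and z of jar_b in the frame of pot_b between -0.002 and 0.01 m) or (horizontal distance between jar_b and pot_c below 0.016 m and z of jar_b in the frame of pot_c between -0.002 and 0.01 m)) and z of vinegar in the frame of susan_top between -0.004 and 0.008 m and horizontal distance between vinegar and susan_top below 0.085 m and angle between vinegar's own z axis and vertical below 0.1 rad); the robot touches nothing.
It fails at once if a bystander (mug, lemon, pepper mill, glass) was moved more than 30 mm (distance of any of breakfast_mug, stray_lemon, mill, dry_glass from where it was at the start of the episode above 0.03 m).
Of pot_a, pot_b, pot_c only 2 to 3 are there at a start; the rules pass over those that are not, and their reading is None.
At some moment in a run one of pot_a, pot_b, pot_c may be knocked a few centimetres aside while the robot is not near it.
Once in a run the grip may slacken for a moment while it holds something.
It also fails if it takes over 210 s, if anything falls off the work surface, if the arm or the gripper's body presses on something with over 40 N, if the wrist force passes 120 N, or if a joint passes its speed limit or range.

## Working session

There is one attempt and no reset: what is moved stays moved. The work goes in short steps, each a Python script; the robot and the scene stay as the last script left them, time stands still between calls to the robot, and variables do not carry over. Pictures are saved under pics/ and viewed, at most 14 in all, crops included, and the job is handed in when it is done.

```bash
ls; mkdir -p pics
cat > h.py <<'E'
import numpy as np, cv2
from station import env, effector, solver, viewer, workorder, search_frame, tip_of
def px2w(cam,u,v,d):
    i=viewer.camera_info(cam);K=np.array(i["intrinsics"])
    p=np.array([(u-K[0,2])/K[0,0]*d,-(v-K[1,2])/K[1,1]*d,-d])
    return np.array(i["eye"])+np.array(i["rotation"])@p
E
python3 - <<'E'
from h import *
for c in("scene","top"):
    im,d=viewer.read_camera(c);cv2.imwrite(f"pics/{c}0.png",im[:,:,::-1]);np.save(f"pics/{c}0.npy",d)
    print(c,viewer.camera_info(c))
    for n in["pot_a","jar_a","vinegar","breakfast_mug","stray_lemon","mill","dry_glass"]:
        print(n,"S",[(np.round(r["at"],3).tolist(),round(r["score"],2)) for r in search_frame(c,n)],"T",[(np.round(r["at"],3).tolist(),round(r["score"],2)) for r in tip_of(c,n)])
    for n in["clip_a","bar_mid","bar_low","susan_top"]:
        print(n,"T",[(np.round(r["at"],3).tolist(),round(r["score"],2)) for r in tip_of(c,n)])
print(viewer.camera_info("wrist"));print(env.sense())
E
```

```text
pics
scene {'intrinsics': array([[408.26297198,   0.        , 320.85498118],
       [  0.        , 408.26297198, 199.65714077],
       [  0.        ,   0.        ,   1.        ]]), 'eye': array([-0.18796172,  0.48193525,  1.0539769 ]), 'rotation': array([[-0.53855116,  0.62195831, -0.5684457 ],
       [-0.84259061, -0.39598608,  0.36501519],
       [ 0.00192765,  0.67554636,  0.73731499]])}
pot_a S [([0.504, -0.322, 0.082], 0.95), ([0.392, -0.285, 0.08], 0.9), ([0.488, -0.217, 0.08], 0.65)] T [([0.485, -0.225, 0.028], 0.71), ([0.388, -0.296, 0.032], 0.64), ([0.498, -0.338, 0.031], 0.57)]
jar_a S [([0.586, -0.063, 0.077], 0.9), ([0.419, -0.055, 0.076], 0.57)] T [([0.594, -0.077, 0.002], 0.93)]
vinegar S [([0.505, -0.058, 0.072], 0.94)] T [([0.518, -0.069, -0.001], 0.86)]
breakfast_mug S [([0.392, 0.089, 0.028], 0.61)] T []
stray_lemon S [([0.367, 0.239, 0.041], 0.65)] T [([0.375, 0.233, -0.0], 0.88)]
mill S [([0.602, 0.431, 0.106], 0.72), ([0.488, -0.22, 0.075], 0.26), ([0.507, -0.058, 0.07], 0.22), ([0.519, 0.306, 0.013], 0.19)] T [([0.623, 0.429, -0.005], 0.57)]
dry_glass S [([0.684
[... 2513 characters left out ...]
, 'joint_velocities': array([ 0.00069432, -0.00086871,  0.00230027,  0.00069888, -0.00138414,
        0.00126627, -0.00198863]), 'tau': array([-6.54333326e-05, -5.20405126e+01, -1.24937357e-02, -2.44051087e+01,
       -5.66950289e-02,  1.13784117e-02,  8.65399613e-06]), 'ee_pos': array([ 0.17762225, -0.62527654,  0.21461511]), 'tcp_rot': array([[ 9.61945111e-01,  2.73242757e-01,  4.26257360e-06],
       [ 2.73242756e-01, -9.61945107e-01, -8.23013601e-05],
       [-1.83878887e-05,  8.03341083e-05, -9.99999997e-01]]), 'wrist_force': array([-0.2077229 ,  0.02026796, -0.15943355]), 'moment': array([ 0.02008595, -0.03688003, -0.04088632]), 'grasp_force': 0.0, 'gripper_width': 0.09152274382224533}
```

View pics/top0.png

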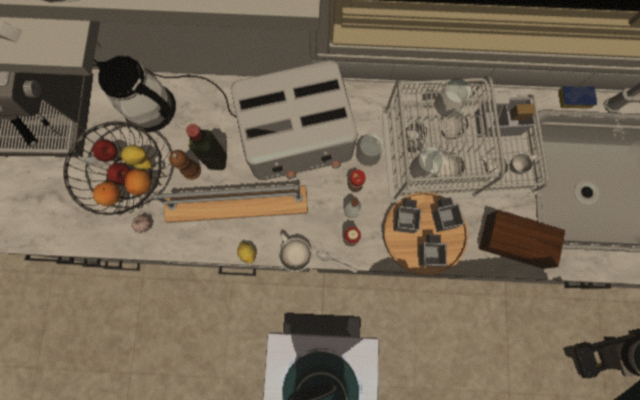

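View pics/scene0.png

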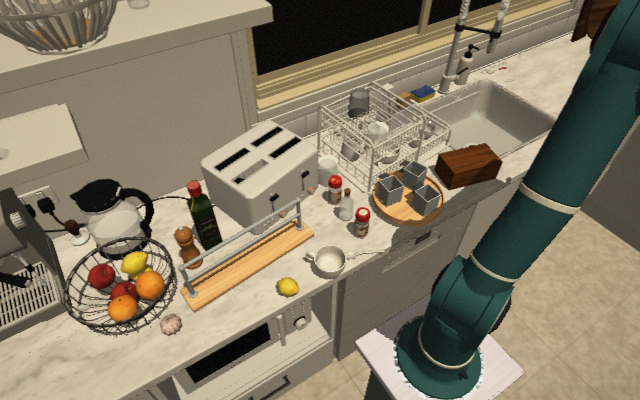

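The scene shows three pots on the lazy Susan (top picture 406,218; 447,214; 432,250), with the jars and vinegar in a row at x≈352 px. The rail runs from about (172,195) to (300,190), with the lemon and mug in front of it. Next I'll look closer with the wrist camera.

```bash
cat >> h.py <<'E'
from scipy.spatial.transform import Rotation as Rn
def down(yaw=0.): return Rn.from_euler('z',yaw).as_matrix()@np.diag([1.,-1,-1])
def cloud(cam,s=None):
    "picture, world points (400x640x3) and mask"
    if cam=="wrist":
        s=env.sense();T=np.array(viewer.camera_info("wrist")["T_tool_cam"]);R=s["tcp_rot"]@T[:3,:3];e=s["ee_pos"]+s["tcp_rot"]@T[:3,3]
    im,d=viewer.read_camera(cam);i=viewer.camera_info(cam);K=np.array(i["intrinsics"])
    if cam!="wrist": R=np.array(i["rotation"]);e=np.array(i["eye"])
    v,u=np.mgrid[:400,:640]
    P=np.stack([(u-K[0,2])/K[0,0]*d,-(v-K[1,2])/K[1,1]*d,-d],-1)@R.T+e
    return im,P,d>0
def tips(cam,n,f=tip_of,th=.3): return [np.array(r["at"]) for r in f(cam,n) if r["score"]>th]
E
python3 - <<'E'
from h import *
im,P,m=cloud("top")
b=P[m&(P[...,2]>.142)&(P[...,2]<.16)&(abs(P[...,0]-.525)<.05)&(abs(P[...,1]-.283)<.21)]
l=np.polyfit(b[:,1],b[:,0],1);print("top bar",len(b),l,b[:,1].min(),b[:,1].max(),b[:,2].mean())
def view(pos,yaw,tag,names):
    env.reach(pos,down(yaw));env.pause(.3)
    im,P,m=cloud("wrist");cv2.imwrite(f"pics/{tag}.png",im[:,:,::-1]);np.savez(f"pics/{tag}.npz",P=P,m=m)
    for n in names: print(tag,n,[np.round(t,4).tolist() for t in tips("wrist",n)])
view([.42,-.28,.32],0,"w1",["pot_a","clip_a","susan_top"])
view([.50,-.26,.30],0,"w2",["pot_a","clip_a","susan_top"])
view([.50,-.07,.33],0,"w3",["jar_a","vinegar"])
view([.46,.28,.33],0,"r1",["bar_mid","bar_low"])
view([.52,.25,.36],0,"r2",["bar_mid","bar_low"])
print(env.sense()["t"])
for t in("r1","r2"):
    z=np.load(f"pics/{t}.npz");P,m=z["P"],z["m"]
    b=P[m&(P[...,2]>.140)&(P[...,2]<.165)&(abs(P[...,0]-.525)<.05)&(abs(P[...,1]-.283)<.17)]
    top=b[b[:,2]>np.percentile(b[:,2],50)]
    print(t,len(b),np.polyfit(top[:,1],top[:,0],1),np.percentile(b[:,2],[5,50,95]),b[:,1].min(),b[:,1].max())
E
```

```text
top bar 631 [-0.11610513  0.55685194] 0.08599611561426361 0.47863173980336743 0.15493862427484564
w1 pot_a [[0.3932, -0.3017, 0.0279], [0.4847, -0.2262, 0.0306], [0.5006, -0.3349, 0.0355], [0.5221, -0.0652, 0.0025]]
w1 clip_a [[0.5491, -0.3275, 0.0783], [0.5345, -0.2302, 0.0787], [0.4402, -0.2954, 0.0792]]
w1 susan_top [[0.4566, -0.2846, 0.0317]]
w2 pot_a [[0.4986, -0.3383, 0.0344], [0.3913, -0.2978, 0.0304], [0.4872, -0.2263, 0.0253]]
w2 clip_a [[0.5309, -0.2306, 0.0758], [0.439, -0.2978, 0.0784]]
w2 susan_top [[0.4555, -0.2815, 0.0295], [0.4293, -0.0699, -0.0026]]
w3 jar_a [[0.5912, -0.0747, 0.0005], [0.4328, -0.0679, -0.0039]]
w3 vinegar [[0.5217, -0.0687, -0.0007]]
r1 bar_mid [[0.5272, 0.2838, 0.151]]
r1 bar_low [[0.5213, 0.2823, 0.0936]]
r2 bar_mid [[0.5253, 0.2837, 0.1489]]
r2 bar_low [[0.5221, 0.2788, 0.095]]
8.8417
r1 3543 [-0.11722985  0.55770336] [0.15222168 0.15550721 0.15718579] 0.11302040723898521 0.4529741894799727
r2 2718 [-0.11706921  0.5577716 ] [0.15203592 0.15542819 0.15719936] 0.11308045935514136 0.45297434209429566
```

```bash
python3 -c "
import cv2,numpy as np
a=cv2.imread('pics/w1.png');b=cv2.imread('pics/r1.png')
cv2.imwrite('pics/m1.png',cv2.resize(np.vstack([a,b]),(480,600)))"
```

```text
(no output)
```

View pics/m1.png

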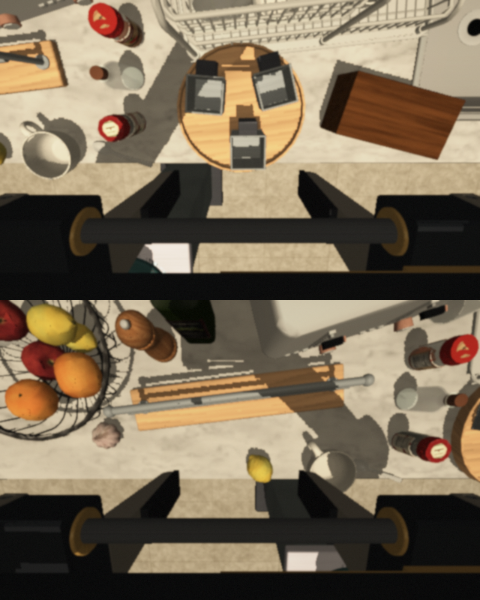

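The wrist pictures confirm the layout: clips face roughly +x, and the rail is clear in front apart from the low mug and lemon. The bar's top is at 0.156 in both views, so its axis is at 0.150, with yaw ≈0.117. Next I'll fit the pot poses from depth.

```bash
cat >> h.py <<'E'
def potfit(P,m,z0=.102,c=(.456,-.284),r=.14):
    "poses (x,y,yaw,size) of upright pots from their rim and clip tops at height z0"
    q=P[m&(abs(P[...,2]-z0)<.006)];q=q[np.hypot(q[:,0]-c[0],q[:,1]-c[1])<r][:,:2]
    g=np.zeros((400,400),np.uint8);ij=((q-np.array(c)+.2)*1000).astype(int);g[ij[:,0],ij[:,1]]=1
    n,lab=cv2.connectedComponents(cv2.dilate(g,np.ones((5,5),np.uint8)))
    k=lab[ij[:,0],ij[:,1]];out=[]
    for j in range(1,n):
        w=q[k==j]
        if len(w)<150: continue
        (cx,cy),s,a=cv2.minAreaRect((w*1000).astype(np.float32))
        p=np.array([cx,cy])/1000; a=np.radians(a)
        # long side = pot x; clip side has narrow points
        if s[0]<s[1]: a+=np.pi/2
        x=np.array([np.cos(a),np.sin(a)]);y=np.array([-x[1],x[0]]);l=(w-p)@x;t=(w-p)@y;L=max(s)/2000
        e=np.ptp(t[l>L-.02]);f=np.ptp(t[l<-L+.02])
        if e>f: x=-x
        out.append((*(p-.012*x),np.arctan2(x[1],x[0]),min(s),max(s),len(w)))
    return out
E
python3 - <<'E'
from h import *
for t in("w1","w2","w3"):
    z=np.load(f"pics/{t}.npz");P,m=z["P"],z["m"]
    f=m&(np.hypot(P[...,0]-.456,P[...,1]+.284)<.1)&(P[...,2]<.045)
    print(t,"floor",np.median(P[f][:,2]))
    for o in potfit(P,m): print(np.round(o,4))
    rm=P[m&(abs(P[...,2]-.044)<.003)&(abs(np.hypot(P[...,0]-.456,P[...,1]+.284)-.12)<.012)]
    A=np.c_[2*rm[:,:2],np.ones(len(rm))];s=np.linalg.lstsq(A,(rm[:,:2]**2).sum(1),rcond=None)[0];print("rim centre",s[:2],np.sqrt(s[2]+s[0]**2+s[1]**2))
    for c in((.43,-.066),(.593,-.075),(.52,-.068)):
        k=m&(np.hypot(P[...,0]-c[0],P[...,1]-c[1])<.035)&(P[...,2]>.1)&(P[...,2]<.135)
        if k.sum()>30:
            q=P[k];(cx,cy),r=cv2.minEnclosingCircle((q[:,:2]*1000).astype(np.float32));print(c,k.sum(),np.percentile(q[:,2],95),cx,cy,r)
E
```

```text
w1 floor 0.031091051015781968
[ 3.88500e-01 -2.96200e-01  2.82000e-02  6.12440e+01  8.49093e+01
  1.03900e+03]
[ 4.84600e-01 -2.25100e-01 -8.79000e-02  6.17103e+01  8.48512e+01
  1.17900e+03]
[ 4.96000e-01 -3.41100e-01  2.63400e-01  6.19123e+01  8.49208e+01
  1.21300e+03]
rim centre [ 0.45546183 -0.28522415] 0.11858427407716438
(0.43, -0.066) 1044 0.10807445986125516 430.57421875 -69.0665054321289 22.47291374206543
(0.593, -0.075) 1419 0.10805507741853876 595.9524536132812 -78.2149429321289 22.696857452392578
(0.52, -0.068) 569 0.12856483541103372 517.390625 -69.9600830078125 12.666912078857422
w2 floor 0.031077320497574834
[ 3.88800e-01 -2.96700e-01  5.80000e-03  6.13641e+01  8.48598e+01
  1.08500e+03]
[ 4.84700e-01 -2.25300e-01 -8.45000e-02  6.13545e+01  8.49016e+01
  1.17100e+03]
[ 4.96000e-01 -3.41000e-01  2.69100e-01  6.16018e+01  8.49000e+01
  1.23700e+03]
rim centre [ 0.45574998 -0.28526119] 0.11848505448971651
(0.43, -0.066) 1007 0.1081264525021526 431.2628479003906 -69.01670837402344 22.51865577697754
(0.593, -0.075) 1330 0.10810206618187214 596.041748046875 -77.63386535644531 22.46727180480957
(0.52, -0.068) 533 0.1287021985190382 517.5830688476562 -69.7122573852539 12.459493637084961
w3 floor 0.03126289471300664
[ 4.13100e-01 -2.96500e-01 -3.13000e+00  6.23523e+01  8.39516e+01
  8.99000e+02]
[ 4.84700e-01 -2.25000e-01 -7.87000e-02  6.20617e+01  8.47622e+01
  1.13200e+03]
[ 4.95800e-01 -3.40600e-01  2.67800e-01  6.24102e+01  8.55428e+01
  1.34400e+03]
rim centre [ 0.45574729 -0.28463779] 0.11869973250120625
(0.43, -0.066) 834 0.10828594526103492 431.2326965332031 -68.50750732421875 22.34140968322754
(0.593, -0.075) 1065 0.10840518193348242 595.895751953125 -77.46268463134766 21.948837280273438
(0.52, -0.068) 312 0.12898996041668997 517.4154052734375 -69.60015869140625 12.392722129821777
```

```bash
cat >> h.py <<'E'
PSI=.1165; MID=np.array([.5246,.2825,.150]); RR=Rn.from_euler('z',PSI).as_matrix()
def rp(x,y,z): return MID+RR@np.array([x,y,z])
def F(): return RR.T@np.mean([(env.pause(.02),env.sense()["wrist_force"])[1] for _ in range(4)],0)
def st(tag):
    s=env.sense();print(tag,"t%.1f"%s["t"],"tcp",np.round(s["ee_pos"],4),"w%.4f"%s["gripper_width"],"gf%.1f"%s["grasp_force"],"F",np.round(RR.T@s["wrist_force"],1));return s
G=.031
def pick_pot(x,y,yaw,dx=0):
    env.reach([x,y,.20],down(yaw));env.movel([x,y,.030+G],rate=.12);effector.grasp(30);env.pause(.2);st("gripped")
    env.movel([x,y,.30],rate=.2);st("lifted")
def hang(yr):
    env.reach(rp(-.11,yr,.12+G),down(PSI));env.movel(rp(-.11,yr,-.0495+G),rate=.15);env.pause(.2);f0=F();s=st("before rail")
    if s["gripper_width"]<.05: return False
    env.movel(rp(-.058,yr,-.0495+G),rate=.08);f=F()-f0;print("at -58",np.round(f,1))
    x=-.052;hit=False
    while x>-.06 and x<-.026:
        env.movel(rp(x,yr,-.0495+G),rate=.05);f=F()-f0
        print("x%.4f"%x,np.round(f,1))
        if f[0]<-4: hit=True;break
        x+=.0015
    if not hit: return False
    x-=.0065; env.movel(rp(x,yr,-.0495+G),rate=.05); print("backed",x,np.round(F()-f0,1))
    for z in np.arange(-.052,-.0665,-.002):
        env.movel(rp(x,yr,z+G),rate=.04);f=F()-f0;print("z%.4f"%z,np.round(f,1))
        if f[2]>3: break
    print("low at",z); return x,z
E
python3 - <<'E'
from h import *
z=np.load("pics/w2.npz");P,m=z["P"],z["m"]
pots=potfit(P,m)
for p in pots:
    q=P[m]; c,s=np.cos(p[2]),np.sin(p[2]);d=q[:,:2]-p[:2];l=d@[c,s];t=d@[-s,c]
    k=(abs(l)<.06)&(abs(t)<.12);print("max height under body",q[k][:,2].max())
p=max(pots,key=lambda p:-p[1]);print(p)
pick_pot(*p[:3])
print(hang(.105))
E
```

```text
max height under body 0.10616938815316851
max height under body 0.430085919081445
max height under body 0.430085919081445
(np.float64(0.4960080119354445), np.float64(-0.3409793818952662), np.float64(0.26908003745574893), 61.601844787597656, 84.89997100830078, 1237)
gripped t13.1 tcp [ 0.4961 -0.341   0.0611] w0.0601 gf30.0 F [-1.2  1.   2.4]
lifted t14.5 tcp [ 0.4954 -0.3406  0.2987] w0.0600 gf30.0 F [-0.4 -0.9 -1.6]
before rail t18.6 tcp [0.4034 0.3741 0.1319] w0.0596 gf30.0 F [-0.7  0.2 -1.5]
at -58 [-0.1 -0.3  0.3]
x-0.0520 [0.1 0.  0.5]
x-0.0505 [-0.4 -0.   0.2]
x-0.0490 [-0.4  0.4  0.2]
x-0.0475 [ 0.1 -0.1 -0.2]
x-0.0460 [-0.2  0.   0. ]
x-0.0445 [-0.1  0.3  0.1]
x-0.0430 [ 0.2  0.1 -0. ]
x-0.0415 [-0.4 -0.2  0. ]
x-0.0400 [-0.  -0.   0.1]
x-0.0385 [ 0.1  0.1 -0.2]
x-0.0370 [-0.2  0.   0.4]
x-0.0355 [-4.8 -0.7  2.7]
backed -0.04199999999999998 [-0.2  0.3 -0.1]
z-0.0520 [ 0.3  0.1 -0.2]
z-0.0540 [ 0.3 -0.  -0.1]
z-0.0560 [0.4 0.1 0.2]
z-0.0580 [0.1 0.3 0.1]
z-0.0600 [ 0.   0.1 -0.3]
z-0.0620 [0.3 0.  1.8]
z-0.0640 [-1.2 -2.2  7.4]
low at -0.064
(-0.04199999999999998, np.float64(-0.064))
```

Contact came where the geometry predicts, so the clip is over the bar. I'll release and check the pot from above, then go on to the next one.

```bash
cat >> h.py <<'E'
def let_go(x,y,z):
    env.movel(rp(x,y,z+.0015+G),rate=.03);effector.release();env.pause(.2);st("released")
    env.movel(rp(x,y,.12+G),rate=.15)
def look(pos,yaw=0):
    env.reach(pos,down(yaw));env.pause(.3);return cloud("wrist")
def hung(P,m):
    "pot rims near the rail in rail coordinates"
    q=(P[m]-MID)@RR;k=(abs(q[:,2]-.006)<.012)&(abs(q[:,0]+.045)<.05)&(abs(q[:,1])<.18)&(q[:,0]<-.012);q=q[k]
    h=np.histogram(q[:,1],bins=36,range=(-.18,.18))[0]
    for yc in(-.105,0,.105):
        w=q[abs(q[:,1]-yc)<.045]
        if len(w)>100: print("hung near",yc,"x %.4f..%.4f y %.4f..%.4f z %.4f %.4f"%(*np.percentile(w[:,0],[1,99]),*np.percentile(w[:,1],[1,99]),w[w[:,0]<-.05][:,2].mean(),w[w[:,0]>-.03][:,2].mean()))
E
python3 - <<'E'
from h import *
let_go(-.042,.105,-.064)
im,P,m=look(rp(-.06,.03,.2));hung(P,m);cv2.imwrite("pics/h1.png",im[:,:,::-1])
im,P,m=look([.50,-.26,.30]);st("x")
for o in potfit(P,m): print(np.round(o,4))
for n in("pot_a","clip_a"): print([np.round(t,4).tolist() for t in tips("wrist",n)])
E
```

```text
released t26.9 tcp [0.4707 0.3819 0.1185] w0.0920 gf0.0 F [ 0.5 -0.2  0.5]
hung near 0.105 x -0.0750..-0.0125 y 0.0734..0.1343 z 0.0040 0.0081
x t31.5 tcp [ 0.5002 -0.2596  0.3001] w0.0918 gf0.0 F [ 0.2 -0.2  0.2]
[ 3.88400e-01 -2.96800e-01  5.30000e-03  6.13286e+01  8.56873e+01
  1.10600e+03]
[ 4.84500e-01 -2.25100e-01 -8.60000e-02  6.16159e+01  8.52574e+01
  1.16600e+03]
[[0.4887, -0.2231, 0.0288], [0.3897, -0.298, 0.0267]]
[[0.4412, -0.2951, 0.0822], [0.535, -0.2293, 0.0772]]
```

View pics/h1.png

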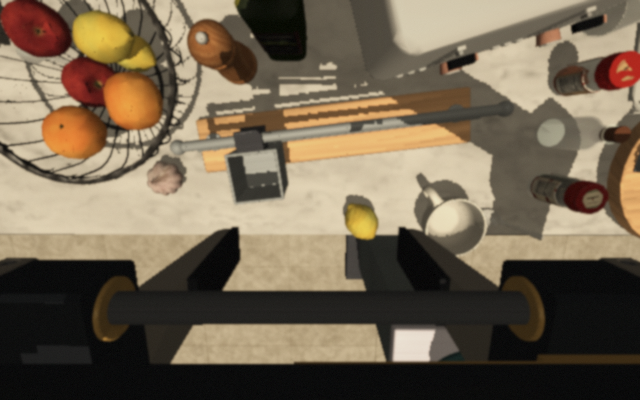

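The pot hangs at (255,170) with its clip over the bar at (250,138), slightly tilted as expected. Now the next two pots.

```bash
cat > nxt.py <<'E'
from h import *
import sys
yr=float(sys.argv[1])
im,P,m=look([.50,-.26,.30])
ps=[p for p in potfit(P,m) if min(abs(p[3]-61.5),5)<2.5 and abs(p[4]-85)<3];ps.sort(key=lambda p:-p[1]);print(np.round(ps,4))
pick_pot(*ps[0][:3]); r=hang(yr); print(r)
if r and -.0665<r[1]<-.0605 and -.046<r[0]<-.038:
    let_go(r[0],yr,r[1])
    im,P,m=look(rp(-.06,.0,.2));hung(P,m);cv2.imwrite(f"pics/hang{yr}.png",im[:,:,::-1])
    im,P,m=look([.50,-.26,.30]);print(np.round(potfit(P,m),4))
st("end")
E
python3 nxt.py 0 | grep -v "^x-0.0[45]"
```

```text
[[ 4.84700e-01 -2.25100e-01 -8.59000e-02  6.16666e+01  8.48628e+01
   1.17800e+03]
 [ 3.88600e-01 -2.97000e-01  3.90000e-03  6.10235e+01  8.55676e+01
   1.11800e+03]]
gripped t34.8 tcp [ 0.4847 -0.2251  0.0611] w0.0599 gf30.0 F [-0.6  0.9  2.5]
lifted t36.1 tcp [ 0.484  -0.225   0.2989] w0.0600 gf30.0 F [ 0.5 -0.3 -1.9]
before rail t39.5 tcp [0.4156 0.2697 0.1319] w0.0596 gf30.0 F [ 0.1 -0.2 -2.4]
at -58 [0.3 0.1 0.2]
x-0.0385 [-0.1  0.1 -0. ]
x-0.0370 [ 0.3 -0.3  0.2]
x-0.0355 [-3.7 -0.3  1.6]
x-0.0340 [-8.2 -1.4  5.3]
backed -0.04049999999999998 [-0.  -0.7  0.2]
z-0.0520 [0.  0.1 0.3]
z-0.0540 [ 0.3 -0.3  0.3]
z-0.0560 [0.4 0.  0.1]
z-0.0580 [-0.5 -0.6  0.1]
z-0.0600 [-0.2  0.2  0.1]
z-0.0620 [0.  0.  1.1]
z-0.0640 [-4.2 -3.3 15.7]
low at -0.064
(-0.04049999999999998, np.float64(-0.064))
released t48.1 tcp [0.4844 0.2778 0.1185] w0.0919 gf0.0 F [-0.4 -0.8  0.4]
hung near 0 x -0.0707..-0.0121 y -0.0311..0.0300 z 0.0080 0.0103
hung near 0.105 x -0.0750..-0.0124 y 0.0734..0.1343 z 0.0037 0.0077
[[ 3.88600e-01 -2.96700e-01  5.70000e-03  6.12120e+01  8.51779e+01
   1.10200e+03]]
end t52.5 tcp [ 0.5002 -0.2596  0.3001] w0.0920 gf0.0 F [ 0.3  1.1 -0.5]
```

```bash
python3 nxt.py -0.105 | grep -v "^x-0.0[45]"
```

```text
[[ 3.88500e-01 -2.97000e-01  4.70000e-03  6.10519e+01  8.58724e+01
   1.11700e+03]]
gripped t55.8 tcp [ 0.3886 -0.2971  0.0611] w0.0604 gf30.0 F [-0.9  0.3  4. ]
lifted t57.2 tcp [ 0.3878 -0.2968  0.299 ] w0.0598 gf30.0 F [ 0.8 -0.  -1.8]
before rail t60.4 tcp [0.4279 0.1654 0.1319] w0.0600 gf30.0 F [-0.3 -0.  -1.9]
at -58 [0.7 0.2 0.3]
x-0.0385 [ 0.7 -0.2 -0.2]
x-0.0370 [ 0.7  0.1 -0.1]
x-0.0355 [-3.7 -0.3  2.1]
x-0.0340 [-7.4  0.2  4.2]
backed -0.04049999999999998 [0.9 0.1 0. ]
z-0.0520 [ 0.5  0.4 -0.2]
z-0.0540 [ 0.6  0.3 -0.1]
z-0.0560 [ 0.5  0.5 -0.1]
z-0.0580 [ 0.9  0.5 -0. ]
z-0.0600 [ 0.2  0.4 -0.5]
z-0.0620 [-0.8  0.5  1.8]
z-0.0640 [-5.  -1.9 16.1]
low at -0.064
(-0.04049999999999998, np.float64(-0.064))
released t69.1 tcp [0.4966 0.1735 0.1185] w0.0916 gf0.0 F [-0.2  0.5  0.1]
hung near -0.105 x -0.0709..-0.0122 y -0.1357..-0.0747 z 0.0071 0.0080
hung near 0 x -0.0708..-0.0121 y -0.0311..0.0300 z 0.0080 0.0101
hung near 0.105 x -0.0749..-0.0125 y 0.0734..0.1344 z 0.0037 0.0077
[]
end t73.6 tcp [ 0.5002 -0.2596  0.3   ] w0.0919 gf0.0 F [-0.3 -0.   0.1]
```

```bash
ls pics; cp pics/hang-0.105.png pics/h3.png
```

```text
h1.png
hang-0.105.png
hang0.0.png
m1.png
r1.npz
r1.png
r2.npz
r2.png
scene0.npy
scene0.png
top0.npy
top0.png
w1.npz
w1.png
w2.npz
w2.png
w3.npz
w3.png
```

View pics/h3.png

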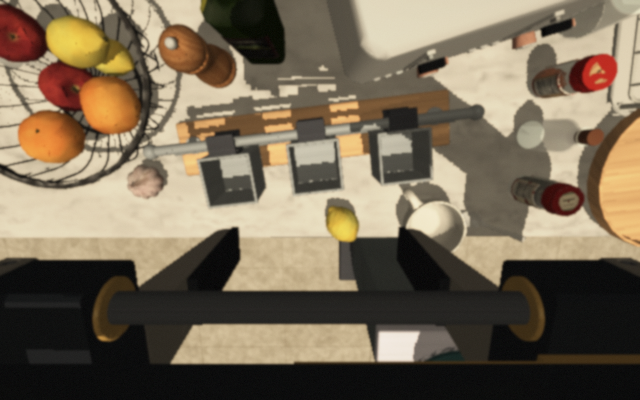

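All three pots hang with their clips over the bar, at (230,180), (315,165) and (402,155). Next the vinegar bottle, then the jars.

```bash
cat >> h.py <<'E'
def blob(P,m,c,zlo,zhi):
    k=m&(np.hypot(P[...,0]-c[0],P[...,1]-c[1])<.035)&(P[...,2]>zlo)&(P[...,2]<zhi)
    (x,y),r=cv2.minEnclosingCircle((P[k][:,:2]*1000).astype(np.float32));return x/1000,y/1000,r
def descend(p,z0,z1,step=.002,fmax=3):
    f0=F()[2]
    for z in np.arange(z0,z1-1e-6,-step):
        env.movel([p[0],p[1],z],rate=.05);f=F()[2]-f0
        if f>fmax: break
    print("down at %.4f f %.1f"%(z,f));return z
def pick(x,y,zt,yaw,sq):
    env.reach([x,y,.24],down(yaw));env.movel([x,y,zt],rate=.12);effector.grasp(sq);env.pause(.2);st("gripped")
    env.movel([x,y,zt+.15],rate=.15);return st("lifted")
E
python3 - <<'E'
from h import *
im,P,m=look([.50,-.07,.33]);v=blob(P,m,(.5175,-.07),.11,.135);print(v,blob(P,m,(.431,-.069),.095,.115),blob(P,m,(.596,-.078),.095,.115))
pick(v[0],v[1],.047,0,30)
c=np.array([.4557,-.285])
env.reach([*c,.20],down(0));env.movel([*c,.092],rate=.12);s=st("over tray")
z=descend(c,.086,.0745);effector.release();env.pause(.2);st("released");env.movel([*c,.25],rate=.15)
im,P,m=look([.48,-.18,.33]);print("vinegar now",blob(P,m,c,.14,.165),P[m&(np.hypot(P[...,0]-c[0],P[...,1]-c[1])<.03)][:,2].max())
cv2.imwrite("pics/vin.png",im[:,:,::-1]);print(blob(P,m,(.431,-.069),.095,.115),blob(P,m,(.596,-.078),.095,.115))
E
```

```text
(0.5177869873046875, -0.06945064544677734, 12.317166328430176) (0.4312078857421875, -0.06903691101074219, 22.91673469543457) (0.59571435546875, -0.07758506774902343, 22.856504440307617)
gripped t78.0 tcp [ 0.5178 -0.0693  0.047 ] w0.0457 gf30.0 F [-0.4  0.5 -0.5]
lifted t79.1 tcp [ 0.517  -0.0696  0.1961] w0.0457 gf30.0 F [-0.2  0.5 -2.4]
over tray t81.0 tcp [ 0.4564 -0.2851  0.0927] w0.0457 gf30.0 F [-0.9  0.7 -2.4]
down at 0.0760 f 7.3
released t84.0 tcp [ 0.4557 -0.285   0.076 ] w0.0918 gf0.0 F [-0.4 -0.9  0.3]
vinegar now (0.4561951904296875, -0.2851610412597656, 12.2310209274292) 0.15969607546122822
(0.43118441772460936, -0.06931640625, 22.743589401245117) (0.5956956787109375, -0.077764404296875, 22.570270538330078)
```

View pics/vin.png

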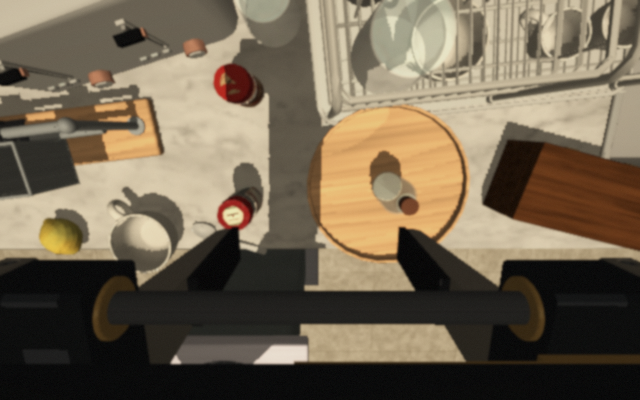

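The bottle stands upright at the tray's centre, around (390,190). Now the jars, re-measuring the pots first.

```bash
cat > jar.py <<'E'
from h import *
import sys
jc=(float(sys.argv[1]),float(sys.argv[2]));xr,yr=float(sys.argv[3]),float(sys.argv[4])
im,P,m=look([.48,-.09,.33]);j=blob(P,m,jc,.095,.115);print(j)
pick(j[0],j[1],.078,0,25)
t=rp(xr,yr,0)
env.reach([t[0],t[1],.285],down(PSI));s=st("over pot")
if s["gripper_width"]>.04:
    f0=F()
    for z in np.r_[.25,.24,.23,.22,.21,.20,.19,.18,np.arange(.176,.1605,-.002)]:
        env.movel([t[0],t[1],z],rate=.1);f=F()-f0
        if max(abs(f))>1.5: print("z%.3f"%z,np.round(f,1))
        if f[2]>3 : break
    print("low",z)
    if z<.172:
        effector.release();env.pause(.2);env.movel([t[0],t[1],.30],rate=.15)
        im,P,m=look(rp(-.06,.0,.2));hung(P,m);cv2.imwrite(f"pics/jar{yr}.png",im[:,:,::-1])
        q=(P[m]-MID)@RR;k=(abs(q[:,1]-yr)<.04)&(abs(q[:,0]+.045)<.05)&(q[:,2]>.02)&(q[:,2]<.09);q=q[k];print("cap",np.percentile(q,[1,50,99],axis=0))
st("end")
E
python3 jar.py .431 -.069 -.0405 -.105
```

```text
(0.43115802001953124, -0.06874112701416016, 22.628360748291016)
gripped t90.1 tcp [ 0.4312 -0.0687  0.078 ] w0.0444 gf25.0 F [ 0.9 -0.4  0.7]
lifted t91.2 tcp [ 0.4305 -0.0688  0.2273] w0.0436 gf25.0 F [-0.3 -0.1 -2.1]
over pot t92.2 tcp [0.4965 0.1721 0.2841] w0.0438 gf25.0 F [-0.5 -0.5 -1.2]
z0.168 [-0.3  0.3  3. ]
z0.166 [-2.4 -1.2 15.9]
low 0.16599999999999998
hung near -0.105 x -0.0710..-0.0121 y -0.1356..-0.0747 z 0.0083 0.0079
hung near 0 x -0.0708..-0.0122 y -0.0311..0.0300 z 0.0080 0.0101
hung near 0.105 x -0.0749..-0.0125 y 0.0734..0.1345 z 0.0037 0.0076
cap [[-0.06123459 -0.12453374  0.02883214]
 [-0.03946664 -0.10184768  0.04699696]
 [-0.01919592 -0.08222277  0.04901   ]]
end t100.0 tcp [0.4654 0.2745 0.3495] w0.0918 gf0.0 F [0.3 1.  0.3]
```

```bash
python3 jar.py .596 -.078 -.0405 0
python3 - <<'E'
from h import *
env.reach([.40,-.05,.42],down(0))
im,P,m=cloud("scene");cv2.imwrite("pics/end.png",cv2.resize(im[120:340,130:460,::-1],(792,528)))
for c in("scene","top"):
    viewer.read_camera(c)
    for n in["pot_a","jar_a","vinegar","breakfast_mug","stray_lemon","mill","dry_glass","susan_top"]: print(c,n,[np.round(t,3).tolist() for t in tips(c,n)])
st("e")
E
```

```text
(0.5959865112304688, -0.07744045257568359, 22.580774307250977)
gripped t104.8 tcp [ 0.596  -0.0774  0.078 ] w0.0439 gf25.0 F [-0.2  0.1  0.4]
lifted t106.0 tcp [ 0.5953 -0.0777  0.227 ] w0.0441 gf25.0 F [-0.5 -0.2 -1.3]
over pot t107.4 tcp [0.4855 0.2762 0.2845] w0.0440 gf25.0 F [ 0.2 -0.4 -0.4]
z0.168 [-0.4  1.3  1.5]
z0.166 [-2.6 -1.1 13.6]
low 0.16599999999999998
hung near -0.105 x -0.0709..-0.0122 y -0.1358..-0.0747 z 0.0082 0.0078
hung near 0 x -0.0710..-0.0122 y -0.0312..0.0299 z 0.0087 0.0093
hung near 0.105 x -0.0749..-0.0124 y 0.0735..0.1344 z 0.0035 0.0076
cap [[-0.06071805 -0.0206634   0.03110821]
 [-0.03920039 -0.0001714   0.04694999]
 [-0.01893749  0.02056142  0.04878617]]
end t114.9 tcp [0.465  0.2752 0.3491] w0.0917 gf0.0 F [-0.6 -0.6 -1.2]
scene pot_a [[0.497, 0.177, 0.087], [0.472, 0.386, 0.085], [0.485, 0.281, 0.086]]
scene jar_a [[0.486, 0.283, 0.089]]
scene vinegar [[0.455, -0.287, 0.029]]
scene breakfast_mug [[0.389, 0.097, -0.002]]
scene stray_lemon [[0.375, 0.235, -0.001]]
scene mill [[0.623, 0.431, -0.004]]
scene dry_glass [[0.701, -0.11, 0.0]]
scene susan_top [[0.455, -0.285, 0.028]]
top pot_a [[0.471, 0.383, 0.081], [0.489, 0.276, 0.09], [0.495, 0.178, 0.088], [0.519, 0.388, 0.139]]
top jar_a [[0.484, 0.276, 0.094], [0.497, 0.18, 0.092]]
top vinegar [[0.459, -0.283, 0.028]]
top breakfast_mug [[0.387, 0.099, 0.0], [0.516, 0.385, 0.138]]
top stray_lemon [[0.377, 0.234, -0.0]]
top mill [[0.614, 0.428, -0.004]]
top dry_glass [[0.699, -0.118, 0.002], [0.454, -0.285, 0.031]]
top susan_top []
e t117.1 tcp [ 0.4  -0.05  0.42] w0.0921 gf0.0 F [ 0.2  0.1 -0.1]
```

View pics/end.png

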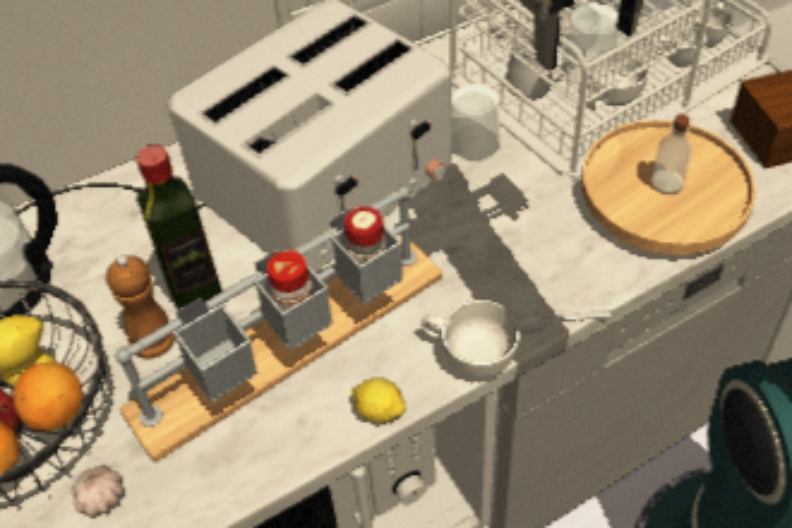

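View pics/jar0.0.png

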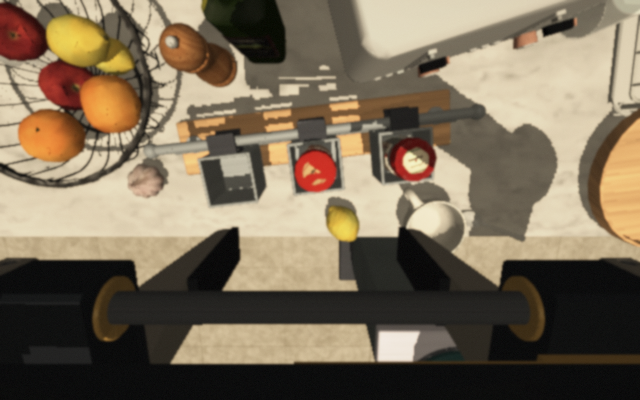

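Both pictures show three hanging pots. Red-capped jars stand in two of them, at (290,280) and (365,240) in the enlarged view, and the bottle is upright on the tray at (672,160). The bystanders haven't moved, so I'll hand in the job.

```bash
python3 -c "
from h import *
env.pause(.5);print(workorder.finish_job())"
```

```text
the job is handed in; nothing more can be done
None
```

The job is handed in: all three pots hang on the rail, a jar stands in each of two of them, the vinegar bottle is upright at the tray's centre, and the mug, lemon, mill and glass were not moved; the hand-in returned no verdict.

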